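Let two lemons out of the lever feeder and ease its lid shut

TASK

Get the two lemons out of the steel lemon feeder without picking anything up: with the fingertips press the black pad of the lever on top of it all the way down, so that the lid over the mouth lifts, and keep it down until both lemons have rolled into the tray. Then ease the lever all the way back up so that the lid comes down gently and does not slam, and move clear. Do not press hard, do not touch the lemons or the lid, and leave the other things standing where they are.

Things in the scene. Friction and masses are not known exactly. Their poses are not given: they have to be found in the camera images.
- feeder: fixed steel lemon feeder, 352 mm long (its x), 125 wide, 225 high, on legs that hold its base 5 to 38 over the counter. Origin at base level under the mouth's middle; x points from tray to hopper, z up. x 0..144: hopper, chute sloping 20 deg to the mouth, clear cover 122 (front) to 176 (back) high. x -207..0: open tray 83 wide inside, walls 45 high. A pull rod moves along its right side (y -64)
- press_pad (a point): middle of the top face of the lever's press pad (mm), a flat black plate 36 (along feeder x) by 44, 8 thick, carried by two thin arms. At rest 39 along the feeder's x on its centre line, 216 above its origin, tipped 0.2 rad (tray side higher); fully pressed it is 42 lower, almost straight below (within 5), tipped 0.2 rad the other way. Nothing stands beside or above it
- press_lever (a joint): lever angle (rad, mm): 0 at rest (up, lid shut) to 0.40 rad (hard stop, fully pressed). Its shaft lies 140 along the feeder's x, 185 above its origin, 105 from the pad's middle. A return spring pushes it up: 2 to 6 N on the pad in its upper half, about 9 N fully pressed. Let go, it flies up and the lid slams: let it rise over 1.5 s or more
- feeder_lid (a joint): angle of the steel lid hanging over the mouth from a hinge 118 above the feeder's origin: 0 shut to about 1.30 rad (lifted clear). The rod links it to the lever: it turns 3.25 rad per rad of the lever, so it falls fast when the pad rises fast
- lid_edge (a point): middle of the lid's free edge; the lid is a steel plate 96 wide and 82 high. Not to be touched
- lemon_front_mid (a point): centre of the lemon lying against the lid, 77 long and 51 thick, long axis across the chute; it rolls out when the lid lifts. Not to be touched
- lemon_rear_mid (a point): centre of the lemon behind it, 77 long and 51 thick. Not to be touched
- tray (a point): middle of the tray's floor, 130 mm from the mouth, where the lemons end
- onion_5: brown onion, 82 wide and 94 high (mm); origin at the centre of its underside; a bystander, to be left alone
- order_bell: counter bell, 81 across and 57 high (mm); origin at the centre of its underside; a bystander, to be left alone
- garlic_4: garlic bulb, 56 across and 56 high (mm); origin at the centre of its underside; a bystander, to be left alone
- tomato_3: red tomato, 68 across and 71 high (mm); origin at the centre of its underside; a bystander, to be left alone
- order_pad: spiral notebook lying flat, 120x89x13 (mm); origin at the centre of its underside; a bystander, to be left alone
- timer: white kitchen timer, 46x64x58 (mm); origin at the centre of its underside; a bystander, to be left alone

How it is judged (in metres and radians):
On the way, in this order (a step that is already met when the one before it is completed fails the run):
1. the lever is held down with the lid lifted and both lemons in the tray (value of joint feeder_lid above 1.2 rad and x of lemon_front_mid in the frame of feeder between -0.2 and -0.075 m and y of lemon_front_mid in the frame of feeder between -0.05 and 0.05 m and z of each of lemon_front_mid, lemon_rear_mid in the frame of feeder below 0.06 m and x of lemon_rear_mid in the frame of feeder between -0.2 and -0.075 m and y of lemon_rear_mid in the frame of feeder between -0.05 and 0.05 m), for 0.2 s.
2. the lid is shut again (value of joint feeder_lid below 0.06 rad), for 0.2 s.
At the end, for the whole second after the job is handed in: Both lemons lie at rest in the tray (centres 75 to 200 mm in front of the mouth, within 50 mm of the centre line, below 60 mm over its base), the lid is shut (under 0.06 rad) and the lever is up (under 0.02 rad) (value of joint feeder_lid below 0.06 rad and value of joint press_lever below 0.02 rad and x of lemon_front_mid in the frame of feeder between -0.2 and -0.075 m and y of lemon_front_mid in the frame of feeder between -0.05 and 0.05 m and z of each of lemon_front_mid, lemon_rear_mid in the frame of feeder below 0.06 m and x of lemon_rear_mid in the frame of feeder between -0.2 and -0.075 m and y of lemon_rear_mid in the frame of feeder between -0.05 and 0.05 m and linear speed of each of lemon_front, lemon_rear below 0.03 m/s); the robot touches nothing.
It fails at once if the lid drops faster than 4.5 rad/s (slams) (velocity of joint feeder_lid below -4.5 rad/s).
It fails at once if the robot touches a lemon (contact force between any of the fingers, the arm and lemon_front above 0.5 N or contact force between any of the fingers, the arm and lemon_rear above 0.5 N).
It fails at once if the robot moves the lid by hand (contact force between any of the fingers, the arm and feeder_lid above 0.5 N).
It fails at once if the lever is pressed with more than 50 N (contact force between the fingers and press_lever above 50 N).
It fails at once if a bystander is moved more than 20 mm (distance of any of onion_5, order_bell, garlic_4, tomato_3, order_pad, timer from where it was at the start of the episode above 0.02 m).
It also fails if it takes over 48 s, if anything falls off the work surface, if the arm or the gripper's body presses on something with over 40 N, if the wrist force passes 120 N, or if a joint passes its speed limit or range.

ROBOT

A 6-joint arm with a two-finger parallel gripper is mounted at the origin on a cart in front of the work surface, level with it; the furniture and walls round the work are solid. World frame = base frame: x ahead of the robot, y to its left, z up, the work surface at z = 0. Lengths are in m, angles in degrees, forces in N, time in s.
With the tool pointing down it reaches from about 0.25 to 0.725 m from the base axis. Payload 9.7 kg.
Tool frame: the origin (TCP) lies at the very end of the fingers, on their centre line; the grasp point (between the pads) lies 19 mm behind it; y points along the fingers, x is the direction in which the jaws open and shut, and the axes are right-handed (so a half turn about y gives the same grasp; the last joint's range is limited). The gripper opens to 85 mm and grips with 20 to 120 N. Pads are 22 mm wide; open, the fingers measure 114 mm over their backs; the gripper's body (76 mm by 85 mm) begins 54 mm behind the grasp point. The pads swing forward as they close: fully open they stand 13 mm farther back than shut.
Start: joints at [-70.531, 4.979, 10.078, 95.1, 0, 90], TCP at [0.183, -0.519, 0.231] pointing down, gripper open.
Joint ranges: [-179.16, 179.16], [-48.56, 103.87], [-65.8, 70.77], [-126.05, 130.52], [-82.76, 87.17], [-180, 180]. Speed limits (degrees/s): [127.2, 127.2, 147.25, 180, 180, 180].

INTERFACE

Orientations are given as [roll, pitch, yaw] about the fixed x, y, z axes, in that order (R = Rz(yaw) Ry(pitch) Rx(roll)).
In Python, from workcell import bot gives the robot as it stands.
- The arm moves only by the shell command python3 -m jog 'ROWS' [FORCE]. ROWS is JSON, a list of rows, each a list of 7 numbers: the closure, from 0 (fully open) to 1 (shut), then the shift along the world's x, y, z in units of 25 mm (1.0 is 25 mm), then the turn, a rotation vector about the world's x, y, z in units of 5 degrees (1.0 is 5 degrees). A call has 1 to 5 rows; each row is the pose to reach, as a shift and turn from the pose commanded when the call began; what a row does not reach only later rows make up. A row lasts 1/10 s, in which the tool goes at most 50 mm and 8.59 degrees, less where a joint would pass 70% of its speed; a pose out of reach is approached as far as the arm can. A call with a gripper value outside its range is refused whole. The fingers move at their own pace and stop on an object; FORCE is the grip in N (left out, the last holds). Time passes only in rows, so rows that repeat a pose let the fingers close. It gives the time, the measured TCP pose, the force and the opening at its end, in the units of the state.
- bot.get_obs(): the state, without advancing time (a new reading comes with each control period).
- bot.camera(name): name is "scene" or "top"; returns (picture, depth): 420x560x3 uint8, red, green, blue; 420x560 float32, m along the optical axis (not along the pixel's ray), 0 where there is no reading.
- bot.camera_model(name): a dict with "fx", "fy", "cx", "cy" (pixels), "rvec" (rotation vector, rad) and "tvec" (3), from world to camera coordinates, as OpenCV has them. Camera axes: x right, y down, z forward; pixel columns grow to the right and rows downward; lengths in m; the calibration is good to about 2 mm. A picture is of the moment at which its call begins. camera_model takes no time and is no camera call.
- bot.job_done(): hands the job in, once; it reports no verdict.
Trained networks look in the newest picture that a camera, given by its name, has taken for a name from the list of things; names that differ only in an ending like _2 or _b are one class to them, and where a whole thing is asked for, a point or a joint stands for the part that bears it (a point fixed in the world has none). Each returns a list of dicts, best first, with "conf" (0 to 1); they miss things now and then, are a little off and sometimes report something else, mostly with a low value. They report only what shows in the picture. A call takes as long as a camera call.
- bot.regions_of(camera, label): "pixels" (420x560 bool, what is visible of it) and "point" ([row, column] in pixels, amid what is visible of it).
The state is a dict: "time": time; "q": joint angles; "qd": joint speeds; "joint_efforts": joint torques, N m; "ee_pos": TCP position; "tcp_rot": TCP orientation; "wrist_force": force on the tool from outside, world axes, zero at the start; "torque": the same for the moment, N m; "opening": finger opening in m.
Only numpy, scipy, OpenCV 4.12 (cv2) and the standard library are available. Lean on these libraries where they do the work, as an engineer would, in place of code of your own. Each camera call takes 0.05 s, during which the arm holds its last target. There are 200 camera calls.

## Working session

There is one attempt and no reset: what is moved stays moved. The work goes in short steps, Python scripts to look and compute and a shell command to move; the robot and the scene stay as the last step left them, time stands still between calls to the robot, and variables do not carry over. Pictures are saved under pics/ and viewed, about 8 in all and at most 12, crops included, and the job is handed in when it is done.

```bash
mkdir -p pics; cat > h.py <<'E'
import numpy as np, cv2
from workcell import bot
def world(cam, depth, mask):
    m=bot.camera_model(cam); r,c=np.nonzero(mask&(depth>0)); d=depth[r,c]
    P=np.stack([(c-m["cx"])/m["fx"]*d,(r-m["cy"])/m["fy"]*d,d],1)
    R=cv2.Rodrigues(np.array(m["rvec"],float))[0]
    return (P-np.array(m["tvec"]).ravel())@R
E
python3 - <<'E'
from h import *
ims=[]
for cam in ("scene","top"):
    im,d=bot.camera(cam); cv2.imwrite(f"pics/{cam}0.png",im[:,:,::-1])
    for l in ("press_pad","feeder","press_lever","feeder_lid","lemon_front_mid"):
        for g in bot.regions_of(cam,l)[:2]:
            P=world(cam,d,g["pixels"])
            if len(P): print(cam,l,round(g["conf"],2),g["point"],len(P),np.median(P,0).round(3),np.percentile(P,2,axis=0).round(3),np.percentile(P,98,axis=0).round(3))
o=bot.get_obs();print(o["time"],o["ee_pos"],o["tcp_rot"],o["wrist_force"])
E
```

```text
scene press_pad 0.97 [170.4, 304.9] 851 [0.525 0.238 0.237] [0.464 0.095 0.002] [0.878 0.29  0.258]
scene feeder 0.88 [243.7, 317.7] 11481 [0.448 0.223 0.089] [0.253 0.109 0.041] [0.582 0.317 0.251]
scene press_lever 0.55 [171.5, 306.5] 831 [0.522 0.24  0.238] [0.464 0.174 0.187] [0.596 0.314 0.258]
scene feeder_lid 0.76 [235.3, 322.8] 1217 [0.445 0.217 0.129] [0.425 0.166 0.076] [0.5   0.262 0.166]
scene lemon_front_mid 0.57 [225.9, 311.6] 60 [0.477 0.235 0.133] [0.441 0.213 0.1  ] [0.521 0.247 0.161]
top press_pad 0.96 [190.1, 299.1] 1072 [0.515 0.246 0.241] [0.468 0.181 0.188] [0.601 0.303 0.258]
top press_pad 0.34 [269.9, 177.0] 1959 [0.362 0.515 0.01 ] [0.305 0.471 0.001] [0.422 0.56  0.015]
top feeder 0.61 [232.5, 310.1] 8426 [0.448 0.213 0.087] [0.261 0.112 0.001] [0.593 0.309 0.254]
top press_lever 0.96 [188.0, 302.0] 987 [0.512 0.244 0.241] [0.468 0.179 0.222] [0.598 0.311 0.258]
top feeder_lid 0.57 [230.8, 308.3] 423 [0.449 0.217 0.156] [0.427 0.17  0.076] [0.475 0.263 0.163]
top lemon_front_mid 0.51 [292.4, 247.8] 1015 [0.319 0.345 0.033] [0.282 0.31  0.001] [0.356 0.384 0.055]
top lemon_front_mid 0.42 [227.9, 305.3] 432 [0.449 0.216 0.157] [0.427 0.167 0.076] [0.5   0.265 0.171]
0.6 [ 0.18330471 -0.51858159  0.23129908] [-9.00011575e+01 -3.58592099e-03 -7.05320712e+01] [ 0.09212403 -0.89763697  0.61320817]
```

```bash
python3 - <<'E'
from h import *
a=cv2.imread("pics/scene0.png");b=cv2.imread("pics/top0.png")
cv2.imwrite("pics/both.png",np.vstack([a[60:360],b[80:380]]))
im,d=bot.camera("top")
g=bot.regions_of("top","press_lever")[0]
m=g["pixels"]&(im.max(2)<70)
P=world("top",d,m);P=P[P[:,2]>.2]
# fit feeder yaw from lever-pixels
print(len(P))
for z0 in np.arange(.2,.27,.005):
    s=P[(P[:,2]>=z0)&(P[:,2]<z0+.005)]
    if len(s):print(round(z0,3),len(s),s.mean(0).round(3))
mm=np.uint8(m);n,l,st,c=cv2.connectedComponentsWithStats(cv2.morphologyEx(mm,cv2.MORPH_OPEN,np.ones((7,7))))
for i in range(1,n):
    Q=world("top",d,l==i);Q=Q[Q[:,2]>.2];Q=Q[abs(Q[:,2]-np.median(Q[:,2]))<.015]
    r=cv2.minAreaRect(Q[:,:2].astype(np.float32)*1000); A=np.c_[Q[:,:2],np.ones(len(Q))];f=np.linalg.lstsq(A,Q[:,2],rcond=None)[0]
    print(st[i],Q.mean(0).round(4),r,f, np.degrees(np.arctan2(-f[1],-f[0])))
E
```

```text
516
0.225 20 [0.567 0.272 0.229]
0.23 52 [0.553 0.263 0.232]
0.235 39 [0.532 0.246 0.238]
0.24 24 [0.517 0.238 0.242]
0.245 28 [0.5   0.235 0.249]
0.25 247 [0.489 0.238 0.253]
0.255 106 [0.478 0.233 0.256]
[290 193  23  20 352] [0.4866 0.2376 0.2536] ((486.8128356933594, 237.77613830566406), (34.48271179199219, 41.30353927612305), 21.105310440063477) [-0.16727115 -0.08846278  0.35603664] 27.872509409054242
```

View pics/both.png

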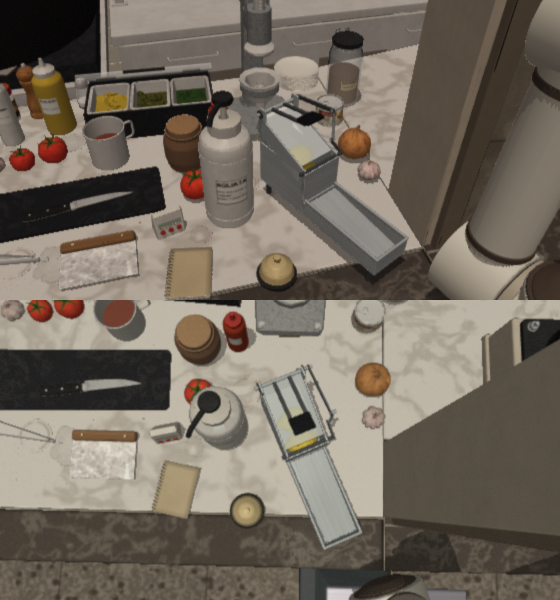

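The pictures show the feeder right of centre with its tray toward the robot, and the black pad at about (305,118) in scene and (301,423) in top of the composite. A tall bottle stands to its left. There is a tall panel on the right, between the arm and the work, so I'll map its extent before moving.

```bash
python3 - <<'E'
from h import *
G={}
H=np.full((16,24),-1.)
for cam in("top","scene"):
    im,d=bot.camera(cam);P=world(cam,d,d>0)
    ix=((P[:,0]+.2)/.075).astype(int);iy=((P[:,1]+.9)/.075).astype(int)
    ok=(P[:,0]>-.2)&(P[:,1]>-.9)&(ix<16)&(iy<24)
    np.maximum.at(H,(ix[ok],iy[ok]),P[ok,2])
print("cols y:",(-.9+.075*np.arange(24)).round(2).tolist())
for i in range(15,-1,-1): print("x%.2f"%(-.2+.075*i)," ".join("%4d"%(h*1000) if h>-1 else "   ." for h in H[i]))
m=bot.camera_model("top");R=cv2.Rodrigues(np.array(m["rvec"],float))[0];print(-R.T@np.ravel(m["tvec"]))
m=bot.camera_model("scene");R=cv2.Rodrigues(np.array(m["rvec"],float))[0];print(-R.T@np.ravel(m["tvec"]))
E
```

```text
cols y: [-0.9, -0.82, -0.75, -0.68, -0.6, -0.52, -0.45, -0.38, -0.3, -0.23, -0.15, -0.08, -0.0, 0.07, 0.15, 0.22, 0.3, 0.37, 0.45, 0.52, 0.6, 0.68, 0.75, 0.82]
x0.93    .    .    .    .    .    .    7    6    6    7    7    3   62   63   61  175  126  133  139  141  147  162  217  165
x0.85    .    .    .    .    .    .    6    7    9    7    9  210  210   60  379  401  367  191  196  198  200  198  215  188
x0.77    .    .    .    .    .    .    6    5    6    7    8  206  208   62  487  424  368  199  204  204  195  190   74   63
x0.70    .    .    .    .    .    .    .  179  190  154    7    7   63   60   33  149  163  184  125   74  106  105   65   56
x0.62    .    .    .    .    .    .    .    .  206  155    7    7   95   77    7    7    7  134  124   39   18   18   18   19
x0.55    .    .    .    .    .    .    .    .    .    5    6    9   98   73  241  242  240  230   73   17   25   30   32   30
x0.47    .    .    .    .    .    .    .    .    .    .    .    7  733   41  259  258  266  319  227   64   27   28   25   26
x0.40    .    .    .    .    .    .    .    .    .    .   
[... 451 characters left out ...]
    .    .    .    .    .    .    .    .    .    3    5  219  633  624    4    .    .    .    .    .    .    .    .    .
x0.02 -918 -915 -915 -913 -912 -914 -915 -918 -916    1    0  250  468  292    5 -912 -913 -914 -914 -914 -913 -916 -913 -916
x-0.05 -916 -916 -913 -918 -916 -915 -920 -920    .    .    .    .  257  191 -817 -914 -915 -915 -916 -915 -911 -910 -911 -913
x-0.12 -915 -916 -917 -911 -918 -915    .    .    .    .    .    .    . -432 -816 -916 -913 -917 -914 -915 -909 -914 -915 -916
x-0.20    .    .    .    .    .    .    .    .    .    .    .    .    . -818 -820 -915 -914 -915 -916 -917 -915 -916 -914 -916
[0.33177539 0.28148072 1.15168441]
[-0.28796956  0.51936212  0.84731296]
```

View pics/scene0.png

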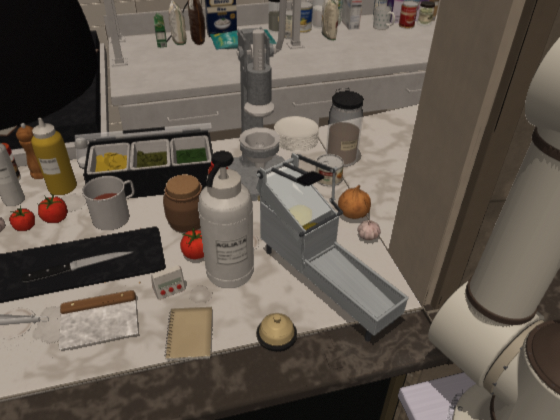

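View pics/top0.png

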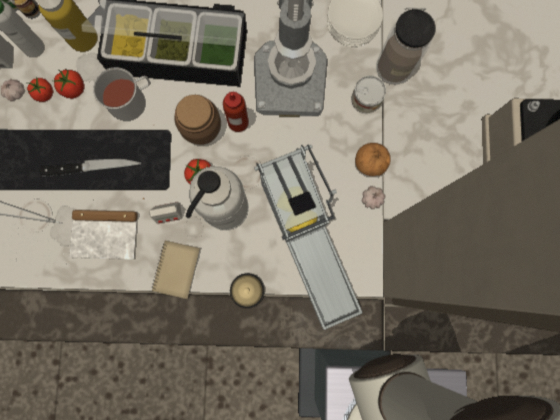

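```bash
python3 - <<'E'
from h import *
for cam in("top","scene"):
    im,d=bot.camera(cam);P=world(cam,d,d>0)
    print(cam)
    for z in np.arange(.05,1.1,.1):
        s=P[(P[:,2]>=z)&(P[:,2]<z+.1)&(P[:,1]<.12)&(P[:,1]>-.6)&(P[:,0]<.75)]
        if len(s)<5: continue
        for x in np.arange(-.1,.7,.1):
            t=s[(s[:,0]>=x)&(s[:,0]<x+.1)]
            if len(t)>5: print("z%.2f x%.1f n%d"%(z,x,len(t)),"x",np.percentile(t[:,0],[1,99]).round(3),"y",np.percentile(t[:,1],[1,50,99]).round(3),"z",t[:,2].max().round(3))
E
```

```text
top
z0.05 x0.1 n71 x [0.161 0.199] y [0.052 0.082 0.119] z 0.15
z0.05 x0.2 n131 x [0.201 0.3  ] y [0.001 0.101 0.119] z 0.15
z0.05 x0.3 n587 x [0.301 0.399] y [0.009 0.03  0.118] z 0.15
z0.05 x0.4 n438 x [0.401 0.486] y [0.029 0.03  0.031] z 0.15
z0.05 x0.5 n54 x [0.54 0.6 ] y [0.042 0.061 0.082] z 0.061
z0.05 x0.6 n1412 x [0.602 0.699] y [-0.234  0.035  0.096] z 0.15
z0.15 x0.0 n103 x [0.085 0.1  ] y [0.082 0.104 0.114] z 0.221
z0.15 x0.1 n2159 x [0.102 0.2  ] y [-0.008  0.087  0.119] z 0.25
z0.15 x0.2 n164 x [0.2 0.3] y [-0.005  0.014  0.05 ] z 0.25
z0.15 x0.3 n702 x [0.301 0.399] y [0.01  0.03  0.031] z 0.25
z0.15 x0.4 n582 x [0.401 0.486] y [0.029 0.03  0.031] z 0.25
z0.15 x0.6 n578 x [0.649 0.7  ] y [-0.295 -0.251 -0.223] z 0.204
z0.25 x0.1 n1118 x [0.113 0.184] y [0.023 0.074 0.087] z 0.35
z0.25 x0.2 n57 x [0.294 0.3  ] y [0.006 0.01  0.011] z 0.348
z0.25 x0.3 n981 x [0.301 0.399] y [0.009 0.03  0.031] z 0.35
z0.25 x0.4 n819 x [0.401 0.486] y [0.029 0.03  0.031] z 0.35
z0.35 x0.1 n1245 x [0.137 0.187] y [0.014 0.06  0.079] z 0.45
z0.35 x0.2 n84 x [0.294 0.3  ] y [0.007 0.01  0.
[... 2269 characters left out ...]
0.45
z0.35 x0.3 n3475 x [0.301 0.398] y [-0.077  0.028  0.031] z 0.45
z0.35 x0.4 n1373 x [0.401 0.484] y [0.027 0.029 0.031] z 0.45
z0.45 x0.0 n51 x [0.095 0.1  ] y [0.05  0.054 0.057] z 0.469
z0.45 x0.1 n2801 x [0.101 0.17 ] y [0.055 0.066 0.08 ] z 0.55
z0.45 x0.2 n1570 x [0.291 0.299] y [-0.03  -0.007  0.011] z 0.55
z0.45 x0.3 n3351 x [0.301 0.399] y [-0.042  0.029  0.031] z 0.55
z0.45 x0.4 n1693 x [0.401 0.484] y [0.027 0.029 0.031] z 0.55
z0.55 x0.1 n1929 x [0.126 0.172] y [0.07  0.082 0.091] z 0.633
z0.55 x0.2 n1672 x [0.291 0.3  ] y [-0.031 -0.007  0.011] z 0.632
z0.55 x0.3 n3153 x [0.301 0.398] y [-0.055  0.028  0.031] z 0.63
z0.55 x0.4 n785 x [0.401 0.483] y [0.027 0.029 0.031] z 0.6
```

The column fills x 0.29–0.49 from y = 0.03 rightward and is tall, so the arm has to fold in and swing past in front of it. I'll retract along the arm's own plane first, with the gripper shut.

```bash
python3 -m jog '[[1,-0.54,1.5,1.2,0,0,0],[1,-1.07,3,2.4,0,0,0],[1,-1.6,4.5,3.6,0,0,0],[1,-2.14,6,4.8,0,0,0],[1,-2.67,7.5,6,0,0,0]]'; python3 -c "
from workcell import bot
o=bot.get_obs();print(o['q'],o['ee_pos'])"
```

```text
time: 1.4
ee_pos: [0.1159, -0.3293, 0.3825]
tcp_rot: [-90.0, -0.0, -70.5]
wrist_force: [0.4, -0.7, -0.8]
opening: 0.0123
[-7.06038964e+01 -1.50775120e+01  9.19615486e+00  1.14237781e+02
 -3.75465997e-04  8.99267107e+01] [ 0.11592788 -0.32927215  0.38252285]
```

```bash
python3 -m jog '[[1,-0.63,1.8,0,0,0,0],[1,-1.26,3.6,0,0,0,0],[1,-1.9,5.4,0,0,0,0],[1,-2.53,7.17,0,0,0,0],[1,-2.53,7.17,0,0,0,0]]'; python3 - <<'E'
from h import *
o=bot.get_obs();print(o['q'].round(1) if hasattr(o['q'],'round') else o['q'],o['ee_pos'])
im,d=bot.camera("scene");im2,_=bot.camera("top")
cv2.imwrite("pics/f1.png",np.hstack([im[:,260:],im2[:,260:]])[:,:,::-1])
c,s=np.cos,np.sin
# rows for sweeping on the circle with 8 deg per row
p0=np.array(o['ee_pos'][:2]);a0=np.arctan2(p0[1],p0[0]);r=np.hypot(*p0);print(np.degrees(a0),r)
for k in range(1,6):
    a=a0+np.radians(8*k);print(k,((r*np.array([c(a),s(a)])-p0)/.025).round(2),1.6*k)
E
```

```text
time: 1.9
ee_pos: [0.0518, -0.1477, 0.383]
tcp_rot: [-90.0, -0.3, -70.5]
wrist_force: [1.4, -0.0, -0.4]
opening: -0.0
[-70.7 -37.6  -3.7 123.6   0.   89.9] [ 0.05184545 -0.14765134  0.38301281]
-70.65207664931641 0.15648919692704466
1 [0.8  0.35] 1.6
2 [1.55 0.8 ] 3.2
3 [2.22 1.35] 4.800000000000001
4 [2.81 2.  ] 6.4
5 [3.31 2.71] 8.0
```

View pics/f1.png

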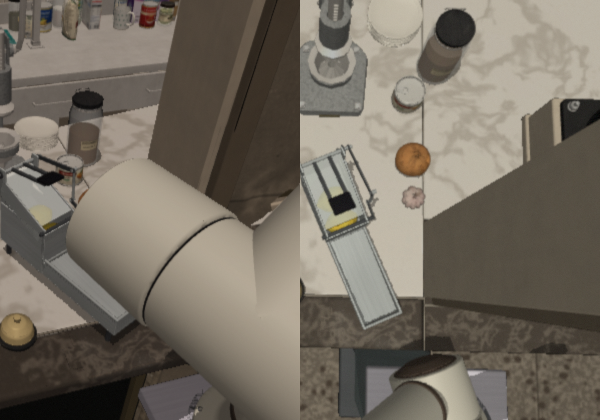

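The arm is folded in front of the column: the elbow fills the scene view's foreground, and the column sits well ahead of it. Next I sweep the base.

```bash
python3 -m jog '[[1,0.8,0.35,0,0,0,1.6],[1,1.55,0.8,0,0,0,3.2],[1,2.22,1.35,0,0,0,4.8],[1,2.81,2.0,0,0,0,6.4],[1,3.31,2.71,0,0,0,8]]'; python3 - <<'E'
from h import *
o=bot.get_obs();print(o['q'].round(1),o['ee_pos'])
c,s=np.cos,np.sin
p0=np.array(o['ee_pos'][:2]);a0=np.arctan2(p0[1],p0[0]);r=np.hypot(*p0);print(np.degrees(a0),r)
for k in range(1,6):
    a=a0+np.radians(8*k);print(k,((r*np.array([c(a),s(a)])-p0)/.025).round(2),1.6*k)
E
```

```text
time: 2.5
ee_pos: [0.1376, -0.084, 0.3808]
tcp_rot: [-90.0, 0.1, -30.2]
wrist_force: [-0.6, -1.4, 0.3]
opening: -0.0002
[-31.4 -36.9  -3.7 123.3   0.   88.8] [ 0.13758909 -0.08399212  0.38078017]
-31.40223768494785 0.16119997925637922
1 [0.41 0.8 ] 1.6
2 [0.71 1.65] 3.2
3 [0.89 2.53] 4.800000000000001
4 [0.94 3.43] 6.4
5 [0.87 4.32] 8.0
```

```bash
python3 -m jog '[[1,0.41,0.8,0,0,0,1.6],[1,0.71,1.65,0,0,0,3.2],[1,0.85,2.53,0,0,0,4.8],[1,0.88,3.43,0,0,0,6.4],[1,0.78,4.32,0,0,0,8]]'; python3 - <<'E'
from h import *
o=bot.get_obs();print(o['q'].round(1),o['ee_pos'])
c,s=np.cos,np.sin
p0=np.array(o['ee_pos'][:2]);a0=np.arctan2(p0[1],p0[0]);r=np.hypot(*p0);print(np.degrees(a0),r)
for k in range(1,6):
    a=a0+np.radians(8*k);print(k,((r*np.array([c(a),s(a)])-p0)/.025).round(2),1.6*k)
E
```

```text
time: 3.0
ee_pos: [0.1567, 0.0251, 0.3808]
tcp_rot: [-90.0, 0.1, 9.8]
wrist_force: [0.2, -0.6, 0.4]
opening: -0.0002
[  9.1 -37.2  -3.8 123.5   0.   89.3] [0.15670597 0.02506307 0.3807643 ]
9.086752710213434 0.15869757215131702
1 [-0.2   0.86] 1.6
2 [-0.52  1.69] 3.2
3 [-0.95  2.46] 4.800000000000001
4 [-1.48  3.17] 6.4
5 [-2.11  3.79] 8.0
```

```bash
python3 -m jog '[[1,-0.2,0.86,0,0,0,1.6],[1,-0.52,1.69,0,0,0,3.2],[1,-0.95,2.46,0,0,0,4.8],[1,-1.0,2.55,0,0,0,5]]'; python3 -m jog '[[1,1.6,1.1,0,0,0,0],[1,3.2,2.2,0,0,0,0],[1,4.8,3.3,0,0,0,0],[1,4.8,3.3,0,0,0,0]]'; python3 - <<'E'
from h import *
o=bot.get_obs();print(o['q'].round(1),o['ee_pos'],o['time'])
im,d=bot.camera("scene");im2,d2=bot.camera("top")
cv2.imwrite("pics/f2.png",np.hstack([im[:,260:],im2[:,160:]])[:,:,::-1])
q=np.radians(o['q'][0]);u=np.array([np.cos(q),np.sin(q)]);v=np.array([-u[1],u[0]])
P=np.vstack([world("scene",d,d>0),world("top",d2,d2>0)])
rad=P[:,:2]@u;lat=P[:,:2]@v
# arm points: exclude column & low
m=(P[:,2]>.40)&~((P[:,0]>.28)&(P[:,1]<.035))&(abs(lat)<.4)&(rad<.7)
for r0 in np.arange(-.4,.7,.1):
    k=m&(rad>=r0)&(rad<r0+.1)
    if k.sum()>10: print(r0.round(1),k.sum(),np.percentile(lat[k],[1,99]).round(3),np.percentile(P[k,2],[1,99]).round(3))
E
```

```text
time: 3.4
ee_pos: [0.1305, 0.0897, 0.3809]
tcp_rot: [-90.0, 0.1, 35.1]
wrist_force: [0.1, 0.4, -0.3]
opening: 0.0
time: 3.8
ee_pos: [0.2555, 0.1724, 0.3777]
tcp_rot: [-90.0, 0.4, 34.3]
wrist_force: [-0.2, -0.3, -1.1]
opening: 0.0001
[ 34.  -20.    5.  115.4  -0.   89.7] [0.25554457 0.17240071 0.37765653] 3.8
0.1 150 [0.022 0.045] [0.674 0.694]
0.2 8072 [-0.048  0.048] [0.42 0.86]
0.3 25779 [-0.049  0.05 ] [0.429 0.861]
```

View pics/f2.png

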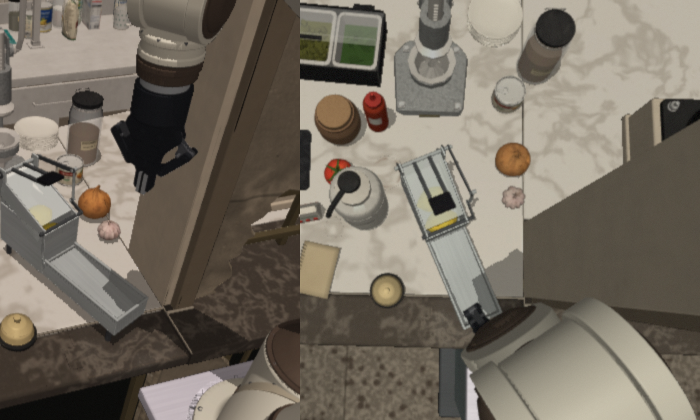

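Tool and wrist half-width is about 0.05 m, and the arm centre line passes 0.10 m from the column corner, so it clears. I'll go above the pad.

```bash
python3 -m jog '[[1,1.54,0.43,0,0,0,-0.4],[1,3.08,0.87,0,0,0,-0.8],[1,4.6,1.3,0,0,0,-1.2],[1,6.2,1.74,0,0,0,-1.6],[1,7.7,2.17,0,0,0,-2]]'; python3 -m jog '[[1,1.54,0.43,0,0,0,0],[1,1.54,0.43,-1,0,0,0],[1,1.54,0.43,-2.2,0,0,0],[1,1.54,0.43,-2.2,0,0,0]]';  python3 - <<'E'
from h import *
o=bot.get_obs();print(o['q'].round(1),o['ee_pos'],o['tcp_rot'],o['time'],o['wrist_force'])
im,d=bot.camera("scene");im2,d2=bot.camera("top")
cv2.imwrite("pics/f3.png",np.hstack([im[60:,160:],im2[60:,160:]])[:,:,::-1])
E
```

```text
time: 4.4
ee_pos: [0.4445, 0.2234, 0.382]
tcp_rot: [-90.0, -0.1, 24.3]
wrist_force: [-0.2, 0.2, 0.1]
opening: -0.0002
time: 4.8
ee_pos: [0.4809, 0.2336, 0.3225]
tcp_rot: [-90.0, 0.4, 24.4]
wrist_force: [0.4, 0.4, -0.3]
opening: 0.0004
[ 25.9   6.5  22.1 106.   -0.   91.6] [0.48093835 0.23363283 0.322526  ] [-90.01703407   0.37909563  24.35118755] 4.8 [ 0.42733186  0.40800576 -0.34147186]
```

View pics/f3.png

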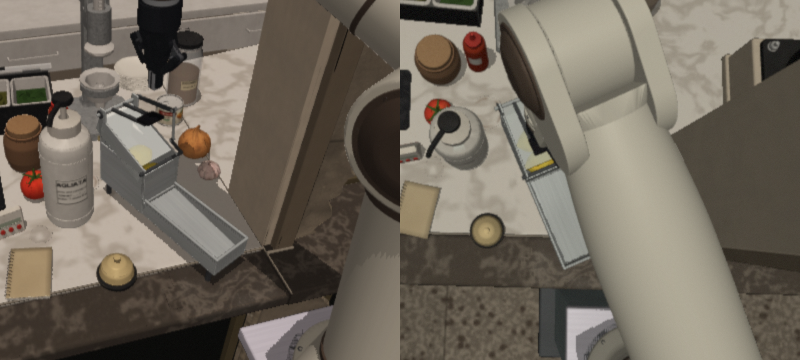

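The fingertips hang just above the pad (scene pad at about (150,117), fingertips at (155,88)). The forearm is clear of the column. Now I descend to just above contact.

```bash
python3 -m jog '[[1,0.1,0.07,-0.7,0,0,0],[1,0.2,0.13,-1.4,0,0,0],[1,0.2,0.13,-2.1,0,0,0],[1,0.2,0.13,-2.3,0,0,0],[1,0.2,0.13,-2.4,0,0,0]]'; python3 -m jog '[[1,0,0,-0.08,0,0,0],[1,0,0,-0.16,0,0,0],[1,0,0,-0.24,0,0,0],[1,0,0,-0.32,0,0,0],[1,0,0,-0.4,0,0,0]]'
```

```text
time: 5.4
ee_pos: [0.4866, 0.2383, 0.2682]
tcp_rot: [-90.0, -0.1, 24.5]
wrist_force: [0.8, 0.2, 0.6]
opening: 0.0001
time: 5.9
ee_pos: [0.4866, 0.2385, 0.2562]
tcp_rot: [-90.0, -0.0, 24.5]
wrist_force: [1.0, -0.5, 0.2]
opening: -0.0001
```

```bash
python3 -m jog '[[1,0,0,-0.12,0,0,0],[1,0,0,-0.24,0,0,0],[1,0,0,-0.36,0,0,0],[1,0,0,-0.48,0,0,0],[1,0,0,-0.6,0,0,0]]'; python3 -m jog '[[1,0,0,-0.12,0,0,0],[1,0,0,-0.24,0,0,0],[1,0,0,-0.36,0,0,0],[1,0,0,-0.48,0,0,0],[1,0,0,-0.6,0,0,0]]'
```

```text
time: 6.4
ee_pos: [0.4862, 0.2383, 0.2418]
tcp_rot: [-90.0, -0.0, 24.5]
wrist_force: [-4.3, -2.2, 6.4]
opening: 0.0
time: 6.9
ee_pos: [0.4858, 0.2381, 0.227]
tcp_rot: [-90.0, 0.0, 24.5]
wrist_force: [-7.3, -3.4, 9.5]
opening: -0.0001
```

```bash
python3 -m jog '[[1,0,0,-0.08,0,0,0],[1,0,0,-0.16,0,0,0],[1,0,0,-0.24,0,0,0],[1,0,0,-0.32,0,0,0],[1,0,0,-0.4,0,0,0]]'; python3 -m jog '[[1,0,0,-0.05,0,0,0],[1,0,0,-0.1,0,0,0],[1,0,0,-0.1,0,0,0]]'; python3 - <<'E'
from h import *
im,d=bot.camera("scene")
cv2.imwrite("pics/f4.png",cv2.resize(im[120:390,240:440],None,fx=2,fy=2)[:,:,::-1])
for g in bot.regions_of("scene","lemon_front_mid")[:3]:
    P=world("scene",d,g["pixels"]);print(g["conf"],g["point"],np.median(P,0))
E
```

```text
time: 7.4
ee_pos: [0.4859, 0.2382, 0.2172]
tcp_rot: [-90.0, 0.0, 24.5]
wrist_force: [-5.4, -3.0, 9.1]
opening: -0.0004
time: 7.7
ee_pos: [0.4861, 0.2382, 0.2146]
tcp_rot: [-90.0, -0.0, 24.5]
wrist_force: [-3.9, -2.3, 8.8]
opening: -0.0001
0.97 [302.7, 381.3] [0.27663953 0.15530537 0.09052503]
```

View pics/f4.png

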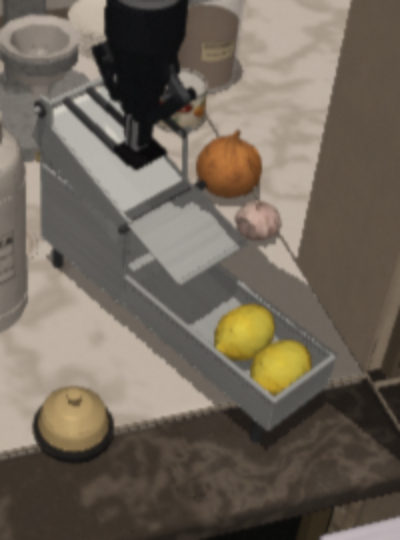

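Both lemons are out and lie in the tray at about (245,330) and (280,365), and the lid is lifted. I'll press a few mm more to confirm the hard stop and hold.

```bash
python3 -m jog '[[1,0,0,-0.04,0,0,0],[1,0,0,-0.08,0,0,0],[1,0,0,-0.08,0,0,0]]'; python3 -m jog '[[1,0,0,-0.04,0,0,0],[1,0,0,-0.08,0,0,0],[1,0,0,-0.08,0,0,0]]'
```

```text
time: 8.1
ee_pos: [0.4862, 0.2383, 0.2135]
tcp_rot: [-90.0, -0.1, 24.5]
wrist_force: [-5.2, -2.8, 13.5]
opening: -0.0001
time: 8.4
ee_pos: [0.4863, 0.2384, 0.2133]
tcp_rot: [-90.0, -0.2, 24.5]
wrist_force: [-8.6, -3.0, 23.4]
opening: 0.0002
```

This is the hard stop (z = 0.213, force rising to 23 N). I'll hold briefly and check the lemon positions in the feeder frame.

```bash
python3 -m jog '[[1,0,0,0.05,0,0,0],[1,0,0,0.05,0,0,0],[1,0,0,0.05,0,0,0],[1,0,0,0.05,0,0,0],[1,0,0,0.05,0,0,0]]'; python3 - <<'E'
from h import *
a=np.radians(24);u=np.array([np.cos(a),np.sin(a)]);v=np.array([-u[1],u[0]])
org=np.array([.4866,.2376])-.039*u
for k in range(2):
  im,d=bot.camera("scene");hsv=cv2.cvtColor(im,cv2.COLOR_RGB2HSV)
  m=cv2.inRange(hsv,(20,120,80),(35,255,255))
  P=world("scene",d,m>0);x=(P[:,:2]-org)@u;y=(P[:,:2]-org)@v
  k=(P[:,2]>.04)&(x<-.03)&(x>-.23)&(abs(y)<.06)
  Q=np.c_[x,y,P[:,2]][k].astype(np.float32)
  _,l,c=cv2.kmeans(Q,2,None,(3,50,1e-4),5,cv2.KMEANS_PP_CENTERS)
  for i in(0,1): s=Q[l.ravel()==i];print(np.percentile(s,2,axis=0).round(3),np.percentile(s,98,axis=0).round(3))
E
```

```text
time: 8.9
ee_pos: [0.4862, 0.2383, 0.2134]
tcp_rot: [-90.0, -0.1, 24.5]
wrist_force: [-7.0, -4.2, 17.1]
opening: -0.0003
[-0.156 -0.024  0.071] [-0.117  0.032  0.106]
[-0.204 -0.024  0.075] [-0.165  0.031  0.098]
[-0.156 -0.024  0.072] [-0.116  0.033  0.106]
[-0.204 -0.024  0.075] [-0.165  0.031  0.099]
```

Lemons lie at rest at x ≈ -0.13 and -0.18, centred in the tray. Now I ease the lever up at about 12 mm/s.

```bash
R='x'; for i in 1; do :; done
python3 -m jog '[[1,0,0,0.05,0,0,0],[1,0,0,0.1,0,0,0],[1,0,0,0.15,0,0,0],[1,0,0,0.2,0,0,0],[1,0,0,0.25,0,0,0]]'
python3 -m jog '[[1,0,0,0.05,0,0,0],[1,0,0,0.1,0,0,0],[1,0,0,0.15,0,0,0],[1,0,0,0.2,0,0,0],[1,0,0,0.25,0,0,0]]'
python3 -m jog '[[1,0,0,0.05,0,0,0],[1,0,0,0.1,0,0,0],[1,0,0,0.15,0,0,0],[1,0,0,0.2,0,0,0],[1,0,0,0.25,0,0,0]]'
python3 -m jog '[[1,0,0,0.05,0,0,0],[1,0,0,0.1,0,0,0],[1,0,0,0.15,0,0,0],[1,0,0,0.2,0,0,0],[1,0,0,0.25,0,0,0]]'
python3 -m jog '[[1,0,0,0.05,0,0,0],[1,0,0,0.1,0,0,0],[1,0,0,0.15,0,0,0],[1,0,0,0.2,0,0,0],[1,0,0,0.25,0,0,0]]'
```

```text
time: 9.5
ee_pos: [0.4859, 0.2382, 0.2183]
tcp_rot: [-90.0, 0.0, 24.5]
wrist_force: [-6.3, -2.8, 9.2]
opening: -0.0005
time: 10.0
ee_pos: [0.4858, 0.2381, 0.2245]
tcp_rot: [-90.0, 0.0, 24.5]
wrist_force: [-5.3, -3.0, 9.2]
opening: 0.0003
time: 10.5
ee_pos: [0.486, 0.2382, 0.2308]
tcp_rot: [-90.0, -0.0, 24.5]
wrist_force: [-4.2, -2.1, 9.2]
opening: 0.0001
time: 11.0
ee_pos: [0.4866, 0.2385, 0.237]
tcp_rot: [-90.0, -0.1, 24.5]
wrist_force: [-0.9, -1.1, 6.2]
opening: 0.0002
time: 11.5
ee_pos: [0.4874, 0.2388, 0.2433]
tcp_rot: [-90.0, -0.2, 24.5]
wrist_force: [4.1, 1.0, 5.2]
opening: 0.0001
```

```bash
python3 -m jog '[[1,0,0,0.05,0,0,0],[1,0,0,0.1,0,0,0],[1,0,0,0.15,0,0,0],[1,0,0,0.2,0,0,0],[1,0,0,0.25,0,0,0]]'
python3 -m jog '[[1,0,0,0.05,0,0,0],[1,0,0,0.1,0,0,0],[1,0,0,0.15,0,0,0],[1,0,0,0.2,0,0,0],[1,0,0,0.25,0,0,0]]'
```

```text
time: 12.0
ee_pos: [0.4868, 0.2386, 0.2488]
tcp_rot: [-90.0, -0.0, 24.5]
wrist_force: [4.3, 1.9, 3.6]
opening: -0.0002
time: 12.5
ee_pos: [0.4864, 0.2384, 0.2548]
tcp_rot: [-90.0, 0.0, 24.5]
wrist_force: [1.9, -0.1, 0.7]
opening: -0.0
```

```bash
python3 -m jog '[[1,0,0,0.05,0,0,0],[1,0,0,0.1,0,0,0],[1,0,0,0.2,0,0,0],[1,0,0,0.3,0,0,0],[1,0,0,0.4,0,0,0]]'
python3 -m jog '[[1,0,0,1,0,0,0],[1,0,0,2,0,0,0],[1,0,0,3,0,0,0],[1,0,0,4,0,0,0],[1,0,0,4,0,0,0]]'
python3 -m jog '[[1,-1.5,-0.4,0,0,0,0],[1,-3,-0.7,0,0,0,0],[1,-4.5,-1,0,0,0,0],[1,-6,-1.2,0,0,0,0],[1,-6,-1.2,0,0,0,0]]'
python3 - <<'E'
from h import *
im,d=bot.camera("scene");im2,d2=bot.camera("top")
cv2.imwrite("pics/f5.png",np.hstack([im[60:,160:],im2[60:,160:]])[:,:,::-1])
g=bot.regions_of("scene","press_lever")[0]
m=g["pixels"]&(im.max(2)<70);P=world("scene",d,m);P=P[(P[:,2]>.2)&(np.hypot(P[:,0]-.487,P[:,1]-.238)<.015)]
print(len(P),np.median(P,0),bot.get_obs()["wrist_force"])
E
```

```text
time: 13.0
ee_pos: [0.4864, 0.2384, 0.2649]
tcp_rot: [-90.0, 0.0, 24.5]
wrist_force: [0.3, 0.1, 0.6]
opening: -0.0001
time: 13.5
ee_pos: [0.4868, 0.2386, 0.3681]
tcp_rot: [-90.0, -0.3, 24.5]
wrist_force: [1.0, 0.7, 0.5]
opening: 0.0002
time: 14.0
ee_pos: [0.3332, 0.2076, 0.3659]
tcp_rot: [-90.0, -0.1, 24.5]
wrist_force: [0.4, -0.7, 0.4]
opening: 0.0002
81 [0.48594387 0.23804834 0.25479211] [-0.61250125  0.11400136  0.19196219]
```

View pics/f5.png

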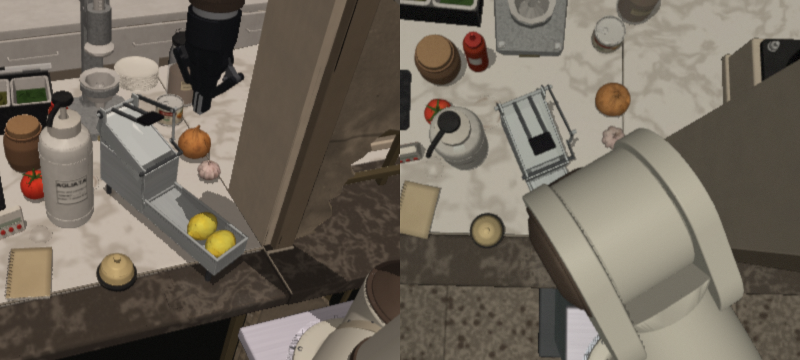

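The lid is shut, the lever is back at rest height (0.255), both lemons are in the tray near (202,226) and (220,242), and the tool is clear with about zero wrist force.

```bash
python3 -c "
from workcell import bot
print(bot.job_done())"
```

```text
the job is handed in; nothing more can be done
None
```

Both lemons are in the tray, the lid is shut and the lever is back up. I handed the job in at about 14 s of the 48 s allowed; no verdict was reported.

- **Approach:** I folded the arm in to swing it past the tall column, then came down on the pad with the shut fingertips.
- **Press:** I pressed the pad to its hard stop at z 0.213. Wrist readings between moves reached about 25 N, against the 50 N limit.
- **Release:** After holding it down about a second and a half, I let the lever up over roughly 3.5 s (about 12 mm/s) and moved clear.

In the last checks:

- **Lemons:** With the lever still held, the lemons lay still about 130 and 180 mm in front of the mouth, near the centre line. The final picture shows them still in the tray.
- **Lid and lever:** The pad is back at z 0.255, against 0.254 at the start. The lid looks shut in the picture; I did not measure its angle.
- **Robot and bystanders:** The wrist force is near zero with the tool clear. The other things look unmoved, judged by eye only, and the tool stayed well away from them.

No check failed or disagreed.

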